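# Move a resin-print build platform from the drip hanger to the wash hanger

## Robot

A 6-joint arm with a two-finger parallel gripper is mounted at the origin on the work surface. World frame = base frame: x ahead of the robot, y to its left, z up, the work surface at z = 0. Lengths are in m, angles in degrees, forces in N, time in s.
With the tool pointing down it reaches from about 0.375 to 0.75 m from the base axis. Payload 9 kg.
Tool frame: the origin (TCP) lies where the fingers leave the gripper's body, on its centre line; the fingertips stand 73 mm ahead of it and the grasp point (between the pads) lies 54 mm ahead of it (robot.tip_reach is the distance from the TCP to the fingertips, in m); z points along the fingers, y is the line along which they close (so a half turn about z gives the same grasp; the last joint's range is limited). The gripper opens to 85 mm and grips with 20 to 120 N. Pads are 22 mm wide; open, the fingers measure 114 mm over their backs; the gripper's body (76 mm by 85 mm) begins 54 mm behind the grasp point. The pads swing forward as they close: fully open they stand 13 mm farther back than shut.
Start: joints at [-82.145, 5.964, 5.575, 89.605, 0, 77.527], TCP at [0.208, -0.563, 0.304] pointing down, gripper open.
Joint ranges: [-171.21, 171.21], [-48.23, 106.86], [-62.78, 66.21], [-105.2, 120.99], [-86.42, 89.51], [-180, 180]. Speed limits (degrees/s): [127.2, 127.2, 147.25, 180, 180, 180].

## Interface

Orientations are given as [roll, pitch, yaw] about the fixed x, y, z axes, in that order (R = Rz(yaw) Ry(pitch) Rx(roll)).
In Python, from plant import robot gives the robot as it stands. Calls block until the motion is done:
- robot.move_pose(position, orientation): joint-space move of the TCP to a pose.
- robot.line_to(position, vel=0.15, rotation=None, guard=None): straight line of the TCP; rotation=None keeps the orientation; vel is the mean speed in m/s. With guard (N) it stops when the force on the tool has changed by that much, and returns True; else False.
- robot.goto_joints(angles): joint-space move.
- robot.set_gripper(opening): finger opening in m; the grip force is fixed at half the most; returns when the fingers have stopped.
- robot.pause(seconds).
- robot.ik(position, orientation): joint angles nearest the present ones, or None.
- robot.observe(): the state.
- robot.grab_frame(name): name is "scene" or "top"; returns the picture (384x512x3 uint8, blue, green, red); there is no depth.
- robot.get_calibration(name): a dict with "vertical_fov" (degrees; the focal length in pixels is half the picture's height over the tangent of half this angle, whatever the lens; pixels are square), "cx", "cy" (the principal point, pixels), "rvec" (rotation vector, rad) and "tvec" (3), from world to camera coordinates, as OpenCV has them. Camera axes: x right, y down, z forward; pixel columns grow to the right and rows downward; lengths in m; the calibration is good to about 2 mm. A picture is of the moment at which its call begins. get_calibration takes no time and is no camera call.
A pose or a line that the arm cannot do raises robot.IKError and nothing moves.
- robot.job_done(): hands the job in; it is judged then, once.
The state is a dict: "time": time; "q": joint angles; "qvel": joint speeds; "joint_torque": joint torques, N m; "tool_pos": TCP position; "tcp_rot": TCP orientation; "ft_force": force on the tool from outside, world axes, zero at the start; "torque": the same for the moment, N m; "gripper_width": finger opening in m; "gripper_force": force on a finger pad.
Only numpy, scipy, OpenCV 4.12 (cv2) and the standard library are available. Lean on these libraries where they do the work, as an engineer would, in place of code of your own. Each camera call takes 0.05 s, during which the arm holds its last target. There are 200 camera calls.

## Task

The prints have finished dripping: press the thumb pad of the drip hanger's catch so that the build platform pops forward, and draw it straight out of the dovetail by its black grip. Then slide it gently, without forcing it, into the dovetail of the hanger over the deep clear wash tub until the sprung catch clicks behind its wedge and holds it; stop pushing at the click instead of ramming the end stop, and let go. Do not drop or set down the platform or force either hanger, and leave the bottle, the paper cup and the scraper alone.

Things in the scene. Friction and masses are not known exactly. Their poses are not given: they have to be found in the camera images.
- platform: Build platform, 0.34 to 0.53 kg, loose, starts latched in the drip hanger. Origin: centre of the underside of its aluminium plate, 76 (x) x 124 (y) x 9 mm; x = sliding-in direction, z up. Prints glued below reach down to z = -22 mm. Above it: dark dovetail head (point platform_head), steel wedge 30 mm wide on the head (from z 31 at x 26 up to z 36 at x 18, upright back at x 16), black grip behind it.
- platform_head (a point): Middle of the dovetail head's flat top, 30 mm above the platform's origin. Head 60 mm long (platform x -30 to +30): neck 24 mm wide, flanks spreading at 45 degrees from 24 mm wide at platform z = 13 to 48 mm at z = 25. The first 3 mm of its leading (+x) end are relieved by about 1.5 mm.
- platform_grip (a point): Point to grip, inside the platform's black upright grip: 32 mm along x, 18 mm thick along y, from 24 mm below to 18 mm above this point, which lies at x -18, y 0, z 54 mm of the platform. Pinch it across y from above; fingers may reach 20 mm below this point and have over 25 mm beside it. Axes as the platform's.
- drip: Drip hanger, fixed. Origin on the bench below the seated platform's centre. Foot plate 200 x 170 mm with a shallow steel tray (rim 32 mm high); a column at its far (+x) end carries a bwedge (local x 44 to 96 mm, top 187 mm high) and two aluminium tines towards -x: a fork 76 mm wide, mouth facing -x, roughly to the robot (yaw within 0.3 rad).
- wash: Wash hanger, fixed, of the same make and height as the drip hanger, same origin and axes, but with a deep clear open tub (146 x 160 mm, rim 110 mm high) under the fork. It may stand left or right of the drip hanger. The fork is empty at the start.
- drip_home (a point): Where the platform's origin lies when latched in the drip hanger, 160 mm above the bench; x = sliding-in direction (away from the mouth), y across, z up. To take the platform out draw it along -x: it is wholly out of the fork after 78 mm.
- wash_home (a point): Nominal home of the platform's origin in the wash hanger, height and axes as drip_home. True across and in height, but the catch block is clamped in slots of the bridge and sits up to 8 mm nearer or farther along x, unmeasured: feel for the click. The rubber end stop (wash_stop_bar) lies only 1.5 mm past the true home: stop pushing at the click, not over 15 N on it.
- wash_mouth (a point): Entry of the wash fork: 46 mm towards -x from wash_home, same height and axes. From here a lead-in 14 mm long, flared by about 3 mm, narrows to the tines. Their 45 degree faces carry the head's flanks, so weight centres it; raised 1 mm it has 1 mm play each side, and the plate's top then 1.5 mm to the tines' underside.
- drip_pad (a point): Centre of the top of the drip catch's black thumb pad, 26 x 26 mm, at the far end of the rocker on the bwedge (75 mm in x, 47.5 mm in z from drip_home). Pressed straight down 6 mm (3 N at first, about 9 N then; stop at 8 mm) it lifts the tooth; the ejector pushes the platform 10 mm to -x, past the tooth, where it stays hanging. Free above.
- drip_catch (a joint): Angle of the drip hanger's rocker catch, rad: 0 = down (latched), above about 0.17 the tooth is clear of the wedge, 0.26 = end stop.
- wash_catch (a joint): The same for the wash hanger: 0 = down, rises to about 0.17 while the wedge passes under the tooth, snaps back to 0 at the click. It begins to lift about 15 mm before the true home; the push needed peaks at 12 to 18 N and falls to about 8 N at the click. Latched, it reads 0 with the ejector pushed in.
- drip_ejector (a joint): How far the drip hanger's ejector is pushed in, m: 0 = out, about 0.010 with the platform latched.
- wash_ejector (a joint): The same for the wash hanger: 0 = out (as at the start), about 0.010 with the platform latched, 0.0115 at the end stop. The head meets it 10 mm before the true home: 5 N there, 7.5 N at home, and damped, so go slowly. If the platform is let go before the click it is pushed back out to 0.
- bottle: Bystander: closed clear bottle, 64 mm across, 160 mm tall, origin at its base. Leave alone.
- cup: Bystander: empty paper cup, 74 mm across, 85 mm tall, origin at its base. Leave alone.
- scraper: Bystander: scraper 200 mm long lying on the bench, origin under its middle, blade to its +x. Leave alone.
Not all that is in view belongs to the job. Leave any yellow look-alike of the platform alone.

How it is judged:
By the outcome, as a careful person would: the job done as asked, in the order asked, and still so for the second after the job is handed in, with the robot touching nothing.
It also fails if it takes over 67 s, if anything falls off the work surface, if the arm or the gripper's body presses on something with over 40 N, if the wrist force passes 120 N, or if a joint passes its speed limit or range.

## Working session

There is one attempt and no reset: what is moved stays moved. The work goes in short steps, each a Python script; the robot and the scene stay as the last script left them, time stands still between calls to the robot, and variables do not carry over. Pictures are saved under pics/ and viewed, at most 10 in all, crops included, and the job is handed in when it is done.

```bash
ls; mkdir -p pics; python3 - <<'E'
from plant import robot
import cv2
for n in("scene","top"):
    f=robot.grab_frame(n);cv2.imwrite(f"pics/{n}0.png",f)
    print(n,robot.get_calibration(n))
o=robot.observe();print(o)
E
```

```text
pics
scene {'vertical_fov': 53.76075108175613, 'cx': 251.31634062052527, 'cy': 193.6373448843489, 'rvec': array([ 1.86038052,  1.44236096, -0.65616917]), 'tvec': array([-0.0561139 , -0.29657946,  1.43950668])}
top {'vertical_fov': 49.744511349545576, 'cx': 255.5741526699293, 'cy': 190.88346052859703, 'rvec': array([ 2.17449608, -2.11484459,  0.23736956]), 'tvec': array([-0.12878822,  0.63460123,  0.94627127])}
{'time': 0.1, 'q': array([-8.21453947e+01,  5.99595408e+00,  5.52959874e+00,  8.96030212e+01,
       -1.51274741e-05,  7.75261299e+01]), 'qvel': array([ 0.04359222, -0.14185041, -0.00076654,  0.04017689,  0.09056445,
       -0.03560633]), 'joint_torque': array([ 6.51631679e-03, -5.58207250e+01,  5.04719532e+01,  1.31963496e-02,
       -2.52034006e-04, -1.93795785e-05]), 'tool_pos': array([ 0.2084143 , -0.56241167,  0.30317387]), 'tcp_rot': array([-1.79932258e+02, -1.49701698e-02,  2.03284666e+01]), 'ft_force': array([-0.71166856, -0.67440715,  0.06140618]), 'torque': array([0.02263789, 0.02197352, 0.0196457 ]), 'gripper_force': 0.0, 'gripper_width': 0.08545016434061543}
```

View images.

```bash
python3 - <<'E'
import cv2
for n in("scene","top"):
    f=cv2.imread(f"pics/{n}0.png");cv2.imwrite(f"pics/{n}0b.png",cv2.resize(f,(800,600),interpolation=cv2.INTER_CUBIC))
E
```

```text
(no output)
```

View pics/scene0b.png

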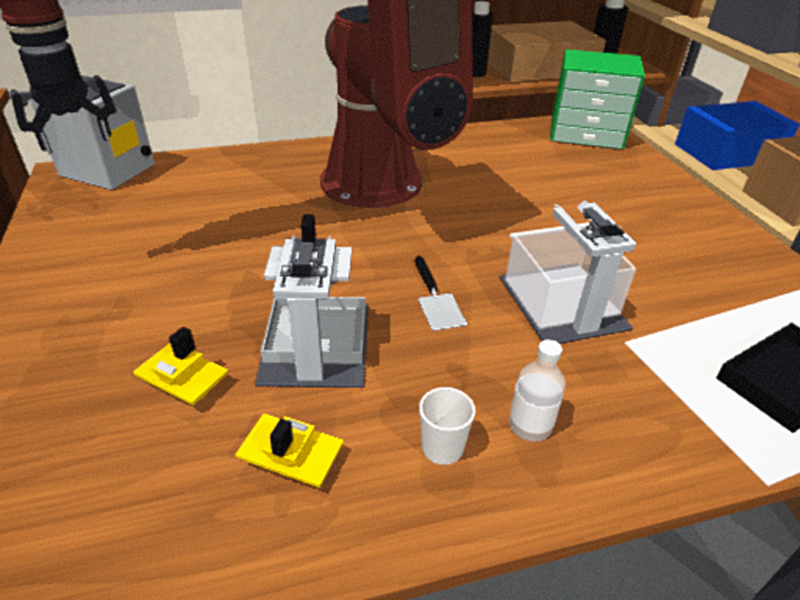

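View pics/top0b.png

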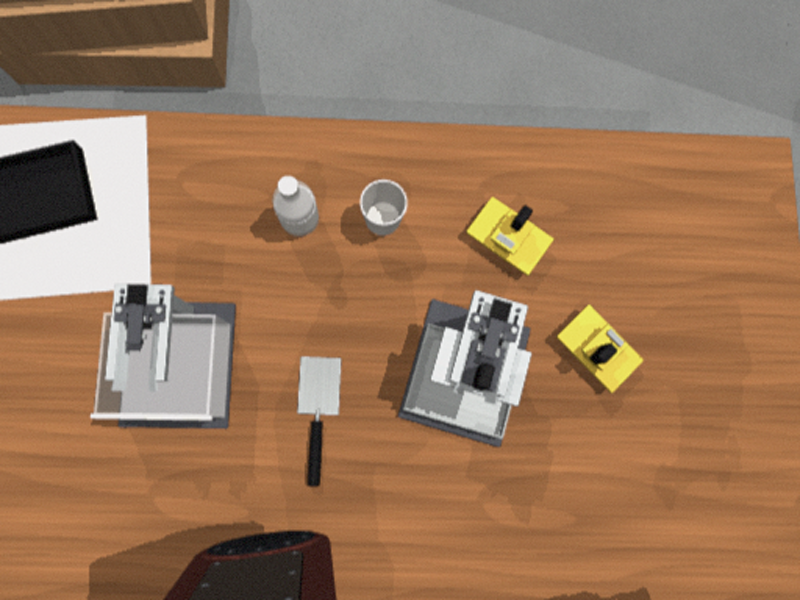

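The scene view shows the platform in the drip hanger at about (308,250), the empty wash hanger at (595,240), and two yellow look-alikes at (180,365) and (290,448). In the top view the same objects are the drip grip at (483,375), its pad at about (503,310), the wash bridge at (143,310), and the yellow look-alikes at (510,235) and (600,348). I choose the grey platform in the drip hanger and check it in one close crop.

```bash
python3 - <<'E'
import cv2,numpy as np
t=cv2.imread("pics/top0.png");s=cv2.imread("pics/scene0.png")
z=lambda a:cv2.resize(a,(400,400) if 1 else 0,interpolation=cv2.INTER_NEAREST)
a=t[180:280,255:355];b=t[175:275,55:155]
c=np.hstack([z(a),z(b)]);
cv2.imwrite("pics/crop1.png",c)
E
```

```text
(no output)
```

View pics/crop1.png

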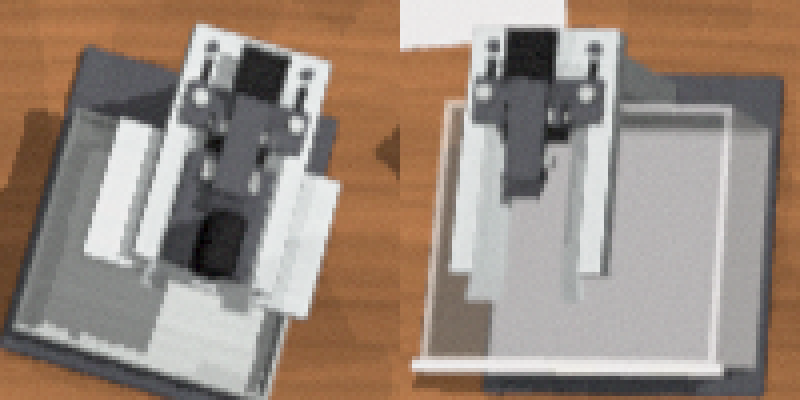

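The crop shows the grey platform with its black grip at crop (217,243), the drip pad at (262,72) and the bridge corners at (197,25) and (331,62). In the wash half, the bridge's far corners are at (472,27) and (620,30), and the tine ends are at (450,272) and (607,275). Next I cast rays.

```bash
cat > h.py <<'E'
import cv2,numpy as np
from plant import robot
def cam(n):
    c=robot.get_calibration(n);R=cv2.Rodrigues(np.array(c["rvec"]))[0];f=192/np.tan(np.radians(c["vertical_fov"]/2))
    return R,np.array(c["tvec"]).ravel(),f,c["cx"],c["cy"]
def ray(n,p,z):
    R,t,f,cx,cy=cam(n);o=-R.T@t;d=R.T@np.array([(p[0]-cx)/f,(p[1]-cy)/f,1]);return o+d*(z-o[2])/d[2]
def proj(n,X):
    R,t,f,cx,cy=cam(n);q=R@np.array(X)+t;return np.array([cx+f*q[0]/q[2],cy+f*q[1]/q[2]])
E
cat > m.py <<'E'
from h import *
for n in("top","scene"):
    R,t,*_=cam(n);print(n,-R.T@t)
img=cv2.imread("pics/top0.png")
hsv=cv2.cvtColor(img,cv2.COLOR_BGR2HSV)
D=lambda x,y:(255+x/4-.5,180+y/4-.5)
W=lambda x,y:(55+x/4-.5,175+y/4-.5)
P={"d far L":(D(196,24),.187),"d far R":(D(331,62),.187),"d tineL":(D(136,256),.187),"pad c":(D(262,73),.2075),
"pad c1":(D(240,44),.2075),"pad c2":(D(290,58),.2075),"grip top farL":(D(208,207),.232),"grip farR":(D(245,216),.232),"grip c":(D(222,230),.232),
"d plateL1":(D(122,118),.169),"d plateL2":(D(82,250),.169),"d plateR1":(D(341,180),.169),"d plateR2":(D(303,318),.169),
"d foot1":(D(82,45),.006),"d foot2":(D(3,343),.006),
"w far L":(W(72,27),.187),"w far R":(W(220,30),.187),"w tineL":(W(50,272),.187),"w tineR":(W(207,275),.187),
"w pad1":(W(106,28),.2075),"w pad2":(W(158,29),.2075),"w pad c":(W(131,55),.2075),"w footR1":(W(383,78),.006),"w footR2":(W(367,394),.006)}
for k,(p,z) in P.items():print(k,np.round(p,1),np.round(ray("top",p,z),4)[:2])
E
python3 m.py
```

```text
top [ 0.45686609 -0.07330843  1.04911091]
scene [ 1.26428604 -0.29177353  0.69263024]
d far L [303.5 185.5] [ 0.6296 -0.2083]
d far R [337.2 195. ] [ 0.6113 -0.2807]
d tineL [288.5 243.5] [ 0.5058 -0.1773]
pad c [320.  197.8] [ 0.6007 -0.2395]
pad c1 [314.5 190.5] [ 0.6156 -0.2281]
pad c2 [327. 194.] [ 0.6091 -0.2542]
grip top farL [306.5 231.2] [ 0.5283 -0.2075]
grip farR [315.8 233.5] [ 0.5244 -0.2259]
grip c [310. 237.] [ 0.5172 -0.2145]
d plateL1 [285. 209.] [ 0.5804 -0.1712]
d plateL2 [275. 242.] [ 0.5092 -0.1507]
d plateR1 [339.8 224.5] [ 0.5503 -0.2897]
d plateR2 [330.2 259. ] [ 0.4766 -0.2685]
d foot1 [275.  190.8] [ 0.6498 -0.163 ]
d foot2 [255.2 265.2] [ 0.4603 -0.1168]
w far L [ 72.5 181.2] [0.623  0.2764]
w far R [109.5 182. ] [0.6239 0.2002]
w tineL [ 67.  242.5] [0.496  0.2745]
w tineR [106.2 243.2] [0.4965 0.1958]
w pad1 [ 81.  181.5] [0.6191 0.251 ]
w pad2 [ 94.  181.8] [0.6194 0.2249]
w pad c [ 87.2 188.2] [0.6055 0.2372]
w footR1 [150.2 194. ] [0.6313 0.1533]
w footR2 [146.2 273. ] [0.4352 0.1495]
```

```bash
cat >> h.py <<'E'
from scipy.ndimage import map_coordinates,gaussian_filter
def edge(img,p1,p2,n="top",z=.187,h=3.5):
    """subpixel line near p1-p2 -> two world points at height z (at the ends)"""
    g=gaussian_filter(cv2.cvtColor(img,cv2.COLOR_BGR2GRAY).astype(float),.6)
    p1,p2=np.array(p1,float),np.array(p2,float);u=(p2-p1)/np.linalg.norm(p2-p1);nn=np.array([-u[1],u[0]])
    s=np.arange(-h,h+.01,.1);pts=[]
    for a in np.linspace(.08,.92,30):
        q=p1+a*(p2-p1)+s[:,None]*nn;v=map_coordinates(g,[q[:,1],q[:,0]],order=1)
        d=np.abs(np.gradient(v));m=d>.5*d.max();k=d.argmax();m&=abs(s-s[k])<1.2
        pts.append(p1+a*(p2-p1)+nn*(s[m]@d[m]/d[m].sum()))
    vx,vy,x,y=cv2.fitLine(np.float32(pts),cv2.DIST_HUBER,0,.01,.01).ravel()
    L=np.array([vx,vy]);o=np.array([x,y]);L*=np.sign(L@u)
    e=[o+L*(L@(p-o)) for p in(p1,p2)]
    return [ray(n,q,z)[:2] for q in e]
E
cat > m2.py <<'E'
from h import *
img=cv2.imread("pics/top0.png")
D=lambda x,y:(255+x/4-.5,180+y/4-.5)
W=lambda x,y:(55+x/4-.5,175+y/4-.5)
def yawx(e):d=e[1]-e[0];return np.degrees(np.arctan2(d[1],d[0]))
for k,a,b,z,off in [("d far",D(331,62),D(196,24),.187,-90),("d left bridge/tine",D(180,90),D(196,30),.187,0),("d left tine",D(136,256),D(160,160),.187,0),("d right br",D(322,105),D(331,66),.187,0),
 ("d right tine",D(270,285),D(310,140),.187,0),
 ("d plateL",D(82,250),D(120,122),.169,0),("d plateR",D(305,316),D(341,182),.169,0),("d footL",D(3,340),D(82,48),.006,0),
 ("w far",W(220,30),W(72,27),.187,-90),("w left",W(50,268),W(70,35),.187,0),("w right tine",W(207,270),W(214,130),.187,0),("w tine endR",W(207,275),W(180,275),.187,-90),("w footR",W(367,390),W(383,80),.006,0),("w footnear",W(365,394),W(90,390),.006,-90),
 ("w padL",W(103,75),W(106,32),.2075,0),("w padR",W(155,75),W(158,32),.2075,0),("w padfar",W(156,29),W(107,28),.2075,-90),
 ("d padfar",D(287,57),D(241,45),.2075,-90),("d padL",D(230,90),D(238,48),.2075,0),("d padR",D(280,98),D(289,60),.2075,0)]:
    e=edge(img,a,b,z=z);m=(e[0]+e[1])/2;print(k,"yaw %.2f"%(yawx(e)+off),np.round(m,4),"len %.4f"%np.linalg.norm(e[1]-e[0]))
E
python3 m2.py
```

```text
d far yaw -15.13 [ 0.6204 -0.2444] len 0.0747
d left bridge/tine yaw -16.19 [ 0.6102 -0.2034] len 0.0337
d left tine yaw -14.90 [ 0.5313 -0.1824] len 0.0519
d right br yaw -14.40 [ 0.5986 -0.2779] len 0.0218
d right tine yaw -22.82 [ 0.532  -0.2553] len 0.0791
d plateL yaw -14.84 [ 0.5436 -0.1608] len 0.0716
d plateR yaw -14.92 [ 0.5133 -0.2803] len 0.0743
d footL yaw -14.99 [ 0.5537 -0.145 ] len 0.1913
w far yaw 3.89 [0.6228 0.2382] len 0.0758
w left yaw 0.08 [0.5583 0.2751] len 0.1206
w right tine yaw 0.43 [0.5352 0.1997] len 0.0719
w tine endR yaw 0.71 [0.4977 0.2026] len 0.0136
w footR yaw 0.75 [0.5341 0.158 ] len 0.1924
w footnear yaw 0.19 [0.4422 0.234 ] len 0.1658
w padL yaw 3.41 [0.6059 0.2505] len 0.0223
w padR yaw -1.66 [0.6067 0.2244] len 0.0222
w padfar yaw -0.06 [0.6197 0.2383] len 0.0246
d padfar yaw -15.77 [ 0.6124 -0.2407] len 0.0247
d padL yaw -15.81 [ 0.602  -0.2264] len 0.0226
d padR yaw -15.45 [ 0.5978 -0.2519] len 0.0207
```

Drip: yaw −15.0°, origin (0.5273, −0.2200). Plate width comes out at 123 mm against 124, and fork width at 75 mm against 76. Wash: yaw about 0.4°, origin (0.527, 0.2374), with its pad about 5 mm farther in than nominal. Now I press the pad.

```bash
cat >> h.py <<'E'
def frame(o,yaw):
    c,s=np.cos(np.radians(yaw)),np.sin(np.radians(yaw))
    return lambda x,y,z:np.array([o[0]+c*x-s*y,o[1]+s*x+c*y,z])
DY,WY=-15.0,0.4
drip=frame((.5273,-.2200),DY)
def st(k=""):
    o=robot.observe();print(k,"t %.2f"%o["time"],np.round(o["tool_pos"],4),np.round(o["tcp_rot"],2),"F",np.round(o["ft_force"],2),"M",np.round(o["torque"],2),"w %.4f g %.1f"%(o["gripper_width"],o["gripper_force"]),flush=True);return o
E
python3 - <<'E'
from h import *
print(robot.tip_reach)
robot.set_gripper(0);st("shut")
robot.move_pose(drip(.076,0,.315),[180,0,DY]);st("above")
g=robot.line_to(drip(.076,0,.278),vel=.05,guard=10);st(g)
g=robot.line_to(drip(.076,0,.2728),vel=.02,guard=16);st(g)
robot.pause(.4);st("press")
cv2.imwrite("pics/p.png",robot.grab_frame("top"))
E
```

```text
0.0726
shut t 0.87 [ 0.2085 -0.5627  0.3039] [179.99   0.    20.33] F [ 0.14 -0.42 -1.1 ] M [0.09 0.07 0.  ] w -0.0000 g 0.0
above t 2.71 [ 0.6004 -0.2404  0.315 ] [179.99   0.   -15.04] F [-0.82 -1.13 -0.52] M [0.   0.03 0.02] w 0.0000 g 0.0
False t 3.60 [ 0.601  -0.2396  0.2785] [ 1.7999e+02 -7.0000e-02 -1.4990e+01] F [0.42 1.26 5.35] M [ 0.12 -0.17  0.01] w 0.0002 g 2.4
False t 4.01 [ 0.6021 -0.24    0.2748] [179.97  -0.29 -14.98] F [ 5.47  0.53 11.31] M [ 0.17 -0.92 -0.06] w -0.0001 g 5.7
press t 4.41 [ 0.602  -0.24    0.2749] [179.97  -0.29 -14.98] F [ 4.4   1.24 10.55] M [ 0.08 -0.95  0.02] w -0.0001 g 5.7
```

```bash
cat > pe.py <<'E'
from h import *
import sys
D=lambda x,y:(255+x/4-.5,180+y/4-.5)
for f in sys.argv[1:]:
    im=cv2.imread(f)
    # plate near edges, left (82,250)-(125,262) ; profile along drip -x through plate's left near part
    for yl in(.052,-.052):
        v=[]
        for x in np.arange(-.065,-.015,.001):
            q=proj("top",drip(x,yl,.169));v.append(int(map_coordinates(cv2.cvtColor(im,6).astype(float),[[q[1]],[q[0]]],order=1)[0]))
        print(f,yl,v)
E
python3 pe.py pics/top0.png pics/p.png
```

```text
pics/top0.png 0.052 [135, 133, 131, 132, 133, 135, 137, 137, 137, 136, 135, 135, 136, 136, 135, 135, 135, 135, 135, 135, 135, 135, 135, 135, 135, 130, 126, 150, 175, 199, 222, 232, 231, 231, 233, 234, 234, 235, 234, 233, 233, 233, 234, 233, 233, 232, 232, 232, 232, 233]
pics/top0.png -0.052 [176, 170, 166, 163, 164, 169, 176, 175, 169, 165, 158, 155, 158, 165, 172, 177, 173, 168, 163, 160, 161, 166, 174, 182, 180, 166, 155, 158, 167, 187, 211, 225, 225, 226, 227, 228, 228, 228, 226, 225, 224, 223, 224, 226, 226, 226, 225, 224, 223, 224]
pics/p.png 0.052 [93, 93, 94, 92, 90, 91, 91, 90, 89, 89, 89, 89, 89, 89, 90, 91, 90, 90, 89, 88, 89, 89, 89, 87, 85, 85, 84, 86, 88, 87, 86, 86, 86, 86, 86, 86, 84, 83, 84, 84, 83, 83, 84, 84, 84, 83, 81, 83, 85, 84]
pics/p.png -0.052 [109, 108, 106, 106, 107, 107, 108, 108, 108, 107, 106, 106, 105, 104, 104, 104, 105, 104, 104, 106, 107, 107, 107, 107, 107, 106, 106, 106, 107, 107, 105, 104, 104, 104, 104, 105, 106, 106, 105, 105, 107, 109, 109, 107, 106, 106, 106, 106, 105, 106]
```

```bash
python3 - <<'E'
from h import *
g=robot.line_to(drip(.076,0,.2712),vel=.02);robot.pause(.3);st(g)
s=robot.grab_frame("scene");cv2.imwrite("pics/s1.png",s)
a=cv2.imread("pics/scene0.png")[130:260,150:260]
cv2.imwrite("pics/s1c.png",cv2.resize(np.hstack([a,s[130:260,150:260]]),None,fx=3.5,fy=3.5,interpolation=2))
E
```

```text
False t 5.01 [ 0.6023 -0.2401  0.2737] [179.96  -0.35 -14.98] F [ 6.33 -1.32 12.21] M [ 0.12 -1.17 -0.03] w 0.0000 g 6.5
```

View pics/s1c.png

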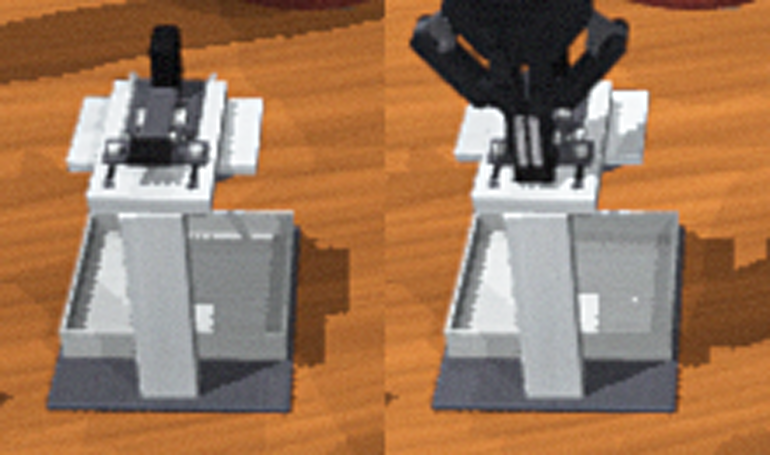

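The catch is up, and the plate's near edge has moved about 9 crop px towards the robot (crop row 172 to 163), so the platform has popped out. Next I go to the grip.

```bash
python3 - <<'E'
from h import *
robot.line_to(drip(.076,0,.322),vel=.1)
robot.set_gripper(.05)
robot.line_to(drip(-.028,0,.322),vel=.15);st("above")
s=robot.grab_frame("scene");cv2.imwrite("pics/s2.png",s)
g=robot.line_to(drip(-.028,0,.2695),vel=.06,guard=6);st(g)
if not g:
    robot.set_gripper(0);st("gripped")
s=robot.grab_frame("scene")
cv2.imwrite("pics/s2c.png",cv2.resize(s[120:250,140:270],None,fx=4,fy=4,interpolation=2))
E
```

```text
above t 7.09 [ 0.5007 -0.213   0.3221] [ 1.7999e+02 -3.0000e-02 -1.5010e+01] F [-0.32 -0.09  0.11] M [-0.03 -0.01 -0.04] w 0.0500 g 0.0
False t 8.17 [ 0.5004 -0.2129  0.27  ] [ 1.7998e+02 -4.0000e-02 -1.5000e+01] F [-0.44 -0.58  0.85] M [ 0.08 -0.    0.  ] w 0.0498 g 0.0
gripped t 8.55 [ 0.5005 -0.2119  0.27  ] [-1.799e+02 -3.000e-02 -1.496e+01] F [0.02 6.54 2.71] M [ 1.12 -0.1   0.01] w 0.0170 g 59.7
```

View pics/s2c.png

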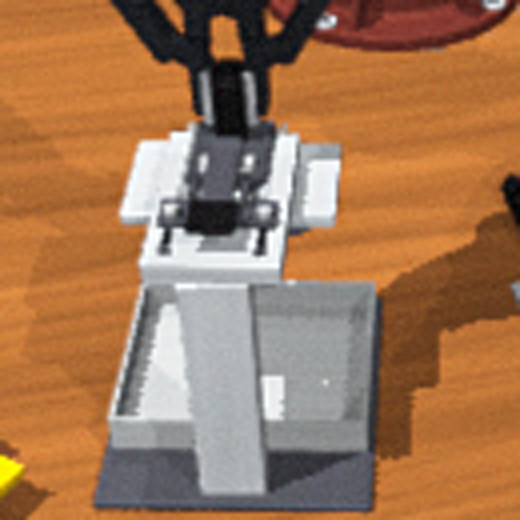

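The picture shows both fingers on the black grip at (228,100), with the platform seated in the fork. The forces say the true centre is 1 mm to +y. I shift the hand there, raise 1 mm and draw out.

```bash
python3 - <<'E'
from h import *
R=[180,0,DY]
robot.line_to(drip(-.028,.0011,.2713),vel=.02);st("lift")
g=robot.line_to(drip(-.040,.0011,.2716),vel=.04,guard=12);st(g)
E
```

```text
lift t 8.86 [ 0.5    -0.2114  0.2704] [-1.7998e+02  1.2000e-01 -1.5000e+01] F [-2.49  1.77 -6.2 ] M [0.26 0.6  0.02] w 0.0173 g 58.9
False t 9.31 [ 0.489  -0.2087  0.2721] [ 1.7998e+02 -6.0000e-02 -1.5010e+01] F [-0.65  0.21 -3.77] M [0.05 0.13 0.  ] w 0.0172 g 59.0
```

```bash
python3 - <<'E'
from h import *
g=robot.line_to(drip(-.052,.0012,.2706),vel=.04,guard=10);st(g)
if not g:
    g=robot.line_to(drip(-.122,.0012,.2706),vel=.07,guard=10);st(g)
E
```

```text
False t 9.76 [ 0.4773 -0.2054  0.2707] [ 1.7999e+02 -2.0000e-02 -1.5010e+01] F [ 0.07  0.48 -4.13] M [ 0.    0.09 -0.04] w 0.0171 g 59.0
False t 10.91 [ 0.41   -0.1874  0.2706] [ 1.8e+02 -1.0e-02 -1.5e+01] F [ 1.21 -0.67 -4.57] M [ 0.02  0.08 -0.04] w 0.0171 g 59.0
```

The platform is free and weighs about 0.43 kg. Next I carry it to a spot in front of the wash mouth.

```bash
cat >> h.py <<'E'
wash=frame((.5272,.2380),WY)
E
python3 - <<'E'
from h import *
robot.line_to([.395,-.06,.285],vel=.15)
robot.line_to(wash(-.115,0,.2710),vel=.15,rotation=[180,0,WY]);robot.pause(.2);st("pre")
t=robot.grab_frame("top");s=robot.grab_frame("scene");cv2.imwrite("pics/t3.png",t);cv2.imwrite("pics/s3.png",s)
a=cv2.resize(t[170:300,40:170],(400,400),interpolation=2)
p=proj("scene",wash(-.05,0,.18)).astype(int);print(p)
b=cv2.resize(s[p[1]-65:p[1]+65,p[0]-65:p[0]+65],(400,400),interpolation=2)
cv2.imwrite("pics/c3.png",np.hstack([a,b]))
E
```

```text
Traceback (most recent call last):
plant.IKError: the arm cannot follow that straight line within its joint ranges
```

```bash
python3 - <<'E'
from h import *
o=st();print(np.round(o["q"],1))
for p,y in [((.42,.05,.29),-8),((.43,0.0,.285),-8),(wash(-.115,0,.271),WY),(wash(-.105,0,.271),WY),(wash(-.10,0,.271),WY)]:
    q=robot.ik(list(p),[180,0,y]);print(p,None if q is None else np.round(q,1))
E
```

```text
t 11.92 [ 0.3951 -0.0604  0.2849] [179.99   0.   -15.01] F [ 0.36 -1.28 -2.93] M [-0.    0.03  0.06] w 0.0175 g 59.1
[-27.6 -30.3 -28.1  92.2  -0.  167.4]
(0.42, 0.05, 0.29) [-11.1 -25.8 -24.3  91.5   0.  176.9]
(0.43, 0.0, 0.285) [-17.5 -24.5 -23.9  90.6   0.  170.5]
[0.4122028  0.23719716 0.271     ] [  14.1  -16.3  -18.9   87.4    0.  -166.3]
[0.42220256 0.23726697 0.271     ] [  13.8  -14.7  -17.5   87.1    0.  -166.6]
[0.42720244 0.23730187 0.271     ] [  13.7  -13.9  -16.9   87.     0.  -166.7]
```

The failure is joint 6 wrapping: it needs a full turn. I turn it in clear space between the hangers, raised.

```bash
python3 - <<'E'
from h import *
robot.line_to([.44,.03,.31],vel=.15)
q=robot.ik([.44,.06,.31],[180,0,-16]);print(np.round(q,1))
if q[5]<-160:
    robot.goto_joints(q);o=st("turned");print(np.round(o["q"],1))
    robot.line_to(wash(-.118,0,.285),vel=.15,rotation=[180,0,WY])
    robot.line_to(wash(-.115,0,.2710),vel=.05);robot.pause(.2);st("pre")
t=robot.grab_frame("top");s=robot.grab_frame("scene");cv2.imwrite("pics/t3.png",t);cv2.imwrite("pics/s3.png",s)
a=cv2.resize(t[170:300,40:170],(400,400),interpolation=2)
p=proj("scene",wash(-.05,0,.18)).astype(int);print(p)
b=cv2.resize(s[p[1]-65:p[1]+65,p[0]-65:p[0]+65],(400,400),interpolation=2)
cv2.imwrite("pics/c3.png",np.hstack([a,b]))
E
```

```text
Traceback (most recent call last):
plant.IKError: the arm cannot follow that straight line within its joint ranges
```

```bash
python3 - <<'E'
from h import *
robot.line_to([.44,.03,.31],vel=.15,rotation=[180,0,-4])
q=robot.ik([.44,.06,.31],[180,0,-4]);q=np.array(q);q2=q.copy();print(np.round(q,1))
q=robot.ik([.44,.06,.31],[180,0,-16]);q=np.array(q);print(np.round(q,1))
if q[5]>0: q[5]-=360
if q[5]>-179.5:
    robot.goto_joints(q);o=st("turned");print(np.round(o["q"],1))
    robot.line_to(wash(-.118,0,.285),vel=.15,rotation=[180,0,WY])
    robot.line_to(wash(-.115,0,.2710),vel=.05);robot.pause(.2);st("pre")
t=robot.grab_frame("top");s=robot.grab_frame("scene");cv2.imwrite("pics/t3.png",t);cv2.imwrite("pics/s3.png",s)
a=cv2.resize(t[170:300,40:170],(400,400),interpolation=2)
p=proj("scene",wash(-.05,0,.18)).astype(int);print(p)
b=cv2.resize(s[p[1]-65:p[1]+65,p[0]-65:p[0]+65],(400,400),interpolation=2)
cv2.imwrite("pics/c3.png",np.hstack([a,b]))
E
```

```text
[ -9.2 -21.4 -19.   92.5   0.  174.8]
[  -9.2  -21.4  -19.    92.5    0.  -173.2]
turned t 17.68 [0.44 0.06 0.31] [180.    -0.   -16.01] F [-0.31 -0.11 -4.37] M [0.01 0.06 0.07] w 0.0175 g 59.1
[  -9.2  -21.5  -19.    92.5   -0.  -173.2]
pre t 19.68 [0.4123 0.2372 0.2713] [-1.8e+02 -2.0e-02  4.0e-01] F [-0.43  0.18 -3.56] M [-0.01  0.1   0.  ] w 0.0175 g 59.1
[362 128]
```

View pics/c3.png

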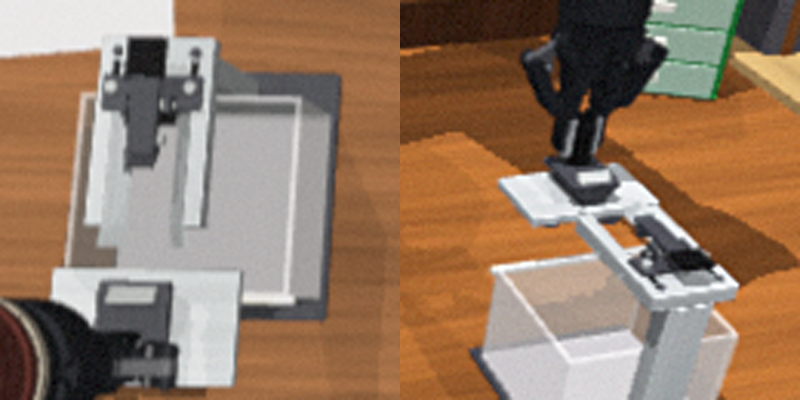

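The picture shows the platform held level in front of the mouth. In the top half the plate's front edge is at row 270 from column 52 to 241, and the dark head spans columns 97 to 171. The tines start at row 225, with lead-in tips at (107,245) and (178,245). I compare the lateral positions in this same image.

```bash
python3 - <<'E'
from h import *
img=cv2.imread("pics/t3.png");k=130/400
T=lambda x,y:(40+(x+.5)*k-.5,170+(y+.5)*k-.5)
o=robot.observe()["tool_pos"]
def loc(p):
    d=np.array(p)-o[:2];c,s=np.cos(np.radians(WY)),np.sin(np.radians(WY));return np.round([c*d[0]+s*d[1],-s*d[0]+c*d[1]],4)
for n,a,b,z in [("plateR",T(236,384),T(241,275),.170),("plateL",T(51,298),T(53,272),.170),("plate frontL",T(93,269),T(55,269),.170),("plate frontR",T(240,270),T(185,270),.170),
 ("headfront",T(168,282),T(100,282),.191),("tineR out",T(206,222),T(212,110),.187),("tineL out",T(86,222),T(100,45),.187),("bridge far",T(212,39),T(105,38),.187)]:
    e=edge(img,a,b,z=z,h=2.5);d=e[1]-e[0];print(n,"%.2f"%np.degrees(np.arctan2(d[1],d[0])),loc((e[0]+e[1])/2),"len %.3f"%np.linalg.norm(d))
E
```

```text
plateR 0.87 [ 0.0174 -0.0624] len 0.071
plateL 1.53 [0.0441 0.0611] len 0.017
plate frontL 91.32 [0.0555 0.0473] len 0.025
plate frontR 91.27 [ 0.0552 -0.0442] len 0.036
headfront 88.56 [ 0.0482 -0.0006] len 0.044
tineR out 0.89 [ 0.1246 -0.0385] len 0.075
tineL out -0.27 [0.145  0.0366] len 0.119
bridge far 92.88 [ 0.2108 -0.0008] len 0.071
```

The platform and fork agree to about 0.4 mm. I insert with a light guard up to just before the catch.

```bash
python3 - <<'E'
from h import *
Y=-.0003
for x,v,gd in[(-.090,.05,6),(-.076,.025,6),(-.060,.025,6),(-.045,.03,6),(-.034,.03,6)]:
    g=robot.line_to(wash(x,Y,.2712),vel=v,guard=gd);st((x,g))
    if g:break
E
```

```text
(-0.09, False) t 20.43 [0.4372 0.237  0.271 ] [1.8e+02 4.0e-02 3.9e-01] F [ 0.4  -0.66 -3.9 ] M [0.03 0.13 0.03] w 0.0172 g 59.1
(-0.076, False) t 21.13 [0.4512 0.2372 0.2711] [1.8e+02 2.0e-02 4.0e-01] F [-0.29  0.31 -4.17] M [ 0.02  0.1  -0.  ] w 0.0176 g 59.1
(-0.06, False) t 21.93 [0.4671 0.2373 0.2711] [1.8e+02 2.0e-02 4.0e-01] F [-0.27  0.59 -3.22] M [-0.03  0.07 -0.01] w 0.0173 g 59.1
(-0.045, False) t 22.57 [0.4822 0.2373 0.2711] [1.8e+02 2.0e-02 3.9e-01] F [ 0.19 -0.05 -4.05] M [-0.05  0.1  -0.04] w 0.0173 g 59.1
(-0.034, False) t 23.09 [0.4932 0.2374 0.2711] [1.8e+02 2.0e-02 3.9e-01] F [-0.53 -0.25 -3.18] M [0.06 0.07 0.01] w 0.0172 g 59.1
```

```bash
cat > push.py <<'E'
from h import *
import sys
x,xe=float(sys.argv[1]),float(sys.argv[2]);Y=-.0003;pk=0;d=.001
c,s=np.cos(np.radians(WY)),np.sin(np.radians(WY))
while x<xe-1e-9:
    x+=d;robot.line_to(wash(x,Y,.2706),vel=.012)
    o=robot.observe();f=-(o["ft_force"][0]);a=(o["tool_pos"][0]-.5272)
    print("t %.2f cmd %.1f act %.2f Fx %.1f Fy %.1f Fz %.1f"%(o["time"],x*1e3,a*1e3,f,o["ft_force"][1],o["ft_force"][2]),flush=True)
    pk=max(pk,f)
    if f>5:d=.0005
    if pk>10 and f<pk-3:print("drop");break
    if f>19:print("too much");break
E
python3 push.py -.034 -.008
```

```text
t 23.34 cmd -33.0 act -33.03 Fx 0.3 Fy 0.0 Fz -4.4
t 23.59 cmd -32.0 act -31.99 Fx -0.4 Fy -0.3 Fz -4.9
t 23.84 cmd -31.0 act -30.96 Fx 0.7 Fy 0.2 Fz -4.2
t 24.09 cmd -30.0 act -29.95 Fx -0.8 Fy 0.0 Fz -4.8
t 24.34 cmd -29.0 act -28.98 Fx 0.6 Fy 1.1 Fz -4.8
t 24.59 cmd -28.0 act -28.02 Fx 0.9 Fy -0.0 Fz -5.0
t 24.84 cmd -27.0 act -27.41 Fx 4.0 Fy 2.2 Fz -4.0
t 25.09 cmd -26.0 act -26.58 Fx 4.7 Fy 2.9 Fz -5.0
t 25.34 cmd -25.0 act -25.61 Fx 4.9 Fy 2.0 Fz -5.7
t 25.59 cmd -24.0 act -24.68 Fx 5.2 Fy 3.4 Fz -5.3
t 25.84 cmd -23.5 act -24.28 Fx 6.1 Fy 2.7 Fz -4.4
t 26.09 cmd -23.0 act -23.84 Fx 6.9 Fy 2.2 Fz -4.6
t 26.34 cmd -22.5 act -23.38 Fx 7.4 Fy 2.5 Fz -4.9
t 26.59 cmd -22.0 act -22.90 Fx 6.1 Fy 2.1 Fz -4.1
t 26.84 cmd -21.5 act -22.68 Fx 8.5 Fy 1.5 Fz -2.4
t 27.09 cmd -21.0 act -22.57 Fx 10.5 Fy 1.5 Fz -1.7
t 27.34 cmd -20.5 act -22.31 Fx 13.0 Fy 1.2 Fz 0.5
t 27.59 cmd -20.0 act -21.90 Fx 13.6 Fy 2.1 Fz 0.5
t 27.84 cmd -19.5 act -21.49 Fx 13.8 Fy 1.1 Fz 0.0
t 28.09 cmd -19.0 act -21.03 Fx 14.2 Fy 1.4 Fz 0.0
t 28.34 cmd -18.5 act -20.61 Fx 14.4 Fy 1.1 Fz 0.9
t 28.59 cmd -18.0 act -20.13 Fx 14.2 Fy 1.9 Fz 1.6
t 28.84 cmd -17.5 act -19.70 Fx 15.2 Fy 1.5 Fz 1.6
t 29.09 cmd -17.0 act -19.24 Fx 15.2 Fy 1.3 Fz 0.2
t 29.34 cmd -16.5 act -18.85 Fx 15.8 Fy 1.5 Fz 2.5
t 29.59 cmd -16.0 act -18.32 Fx 15.3 Fy 1.6 Fz 2.0
t 29.84 cmd -15.5 act -17.52 Fx 14.6 Fy 3.0 Fz -0.1
t 30.09 cmd -15.0 act -16.91 Fx 13.2 Fy 1.0 Fz 0.5
t 30.34 cmd -14.5 act -16.47 Fx 13.6 Fy 1.7 Fz 0.2
t 30.59 cmd -14.0 act -16.02 Fx 14.0 Fy 1.4 Fz 1.0
t 30.84 cmd -13.5 act -15.55 Fx 14.1 Fy 2.0 Fz 1.2
t 31.09 cmd -13.0 act -15.11 Fx 13.9 Fy 2.4 Fz 0.8
t 31.34 cmd -12.5 act -14.51 Fx 14.0 Fy 1.6 Fz 0.4
t 31.59 cmd -12.0 act -13.99 Fx 13.5 Fy 2.2 Fz 0.9
t 31.84 cmd -11.5 act -13.44 Fx 13.1 Fy 2.1 Fz -0.2
t 32.09 cmd -11.0 act -12.32 Fx 9.0 Fy 1.8 Fz -1.4
drop
```

The contacts at −27.5 mm (tooth) and −22.6 mm (ejector) put home at about −12.5 mm. The force dropped from 13 to 9 N at −12.3 mm, so this is probably the click. I test it with a gentle pull-back.

```bash
python3 - <<'E'
from h import *
for x in(-.0120,-.0130,-.0140):
    robot.line_to(wash(x,-.0003,.2704),vel=.012)
    o=robot.observe();print("t %.2f cmd %.1f act %.2f"%(o["time"],x*1e3,(o["tool_pos"][0]-.5272)*1e3),np.round(o["ft_force"],1))
t=robot.grab_frame("top");s=robot.grab_frame("scene");cv2.imwrite("pics/t4.png",t);cv2.imwrite("pics/s4.png",s)
a=cv2.resize(t[165:265,50:150],(400,400),interpolation=2)
p=proj("scene",wash(.03,0,.19)).astype(int)
b=cv2.resize(s[p[1]-40:p[1]+40,p[0]-40:p[0]+40],(400,400),interpolation=2)
cv2.imwrite("pics/c4.png",np.hstack([a,b]))
E
```

```text
t 32.34 cmd -12.0 act -12.86 [-6.7  1.9 -3.6]
t 32.59 cmd -13.0 act -13.10 [-2.6  4.4 -6.4]
t 32.84 cmd -14.0 act -13.34 [ 3.2  3.9 -8.7]
```

View pics/c4.png

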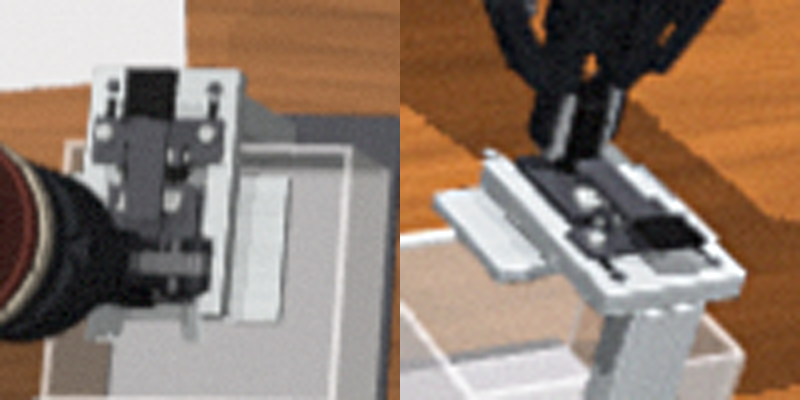

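The pull-back now meets resistance (+3 N, almost no motion), and the picture shows the rocker lying flat with the platform under the fork, so it is latched. I set the weight down on the tines, let go and rise.

```bash
python3 - <<'E'
from h import *
robot.line_to(wash(-.0128,-.0006,.2700),vel=.02);o=st("lower")
z=.2700
while o["ft_force"][2]<-1 and z>.268:
    z-=.0004;robot.line_to(wash(-.0128,-.0008,z),vel=.02);o=st("z")
robot.set_gripper(.05);st("open")
robot.line_to(wash(-.0128,-.0008,.335),vel=.08);st("up")
robot.line_to([.44,.08,.335],vel=.2)
t=robot.grab_frame("top");s=robot.grab_frame("scene");cv2.imwrite("pics/t5.png",t)
a=cv2.resize(t[165:265,50:150],(400,400),interpolation=2)
p=proj("scene",wash(.03,0,.19)).astype(int)
b=cv2.resize(s[p[1]-50:p[1]+50,p[0]-50:p[0]+50],(400,400),interpolation=2)
cv2.imwrite("pics/c5.png",np.hstack([a,b]))
st()
E
```

```text
lower t 33.19 [0.5141 0.2376 0.2704] [-1.7995e+02  2.0000e-02  4.2000e-01] F [-3.18  4.54 -3.22] M [0.97 1.   0.2 ] w 0.0175 g 59.7
z t 33.44 [0.5141 0.2376 0.2704] [-179.93   -0.      0.43] F [-5.    4.59 -0.42] M [1.14 1.09 0.14] w 0.0174 g 60.0
open t 33.86 [0.5147 0.2369 0.2699] [ 1.7999e+02 -4.0000e-02  3.8000e-01] F [-0.51 -0.19  0.27] M [-0.05  0.03  0.01] w 0.0497 g 0.0
up t 34.83 [0.5143 0.2371 0.3344] [1.7999e+02 5.0000e-02 4.0000e-01] F [ 0.3  -0.79  0.23] M [ 0.01 -0.03  0.05] w 0.0499 g 0.0Traceback (most recent call last):
  File "<stdin>", line 8, in <module>
plant.IKError: the arm cannot follow that straight line within its joint ranges
```

```bash
python3 - <<'E'
from h import *
robot.line_to([.40,.20,.345],vel=.2)
t=robot.grab_frame("top");s=robot.grab_frame("scene");cv2.imwrite("pics/t5.png",t)
a=cv2.resize(t[165:265,50:150],(400,400),interpolation=2)
p=proj("scene",wash(.03,0,.19)).astype(int)
b=cv2.resize(s[p[1]-50:p[1]+50,p[0]-50:p[0]+50],(400,400),interpolation=2)
cv2.imwrite("pics/c5.png",np.hstack([a,b]))
st()
E
```

```text
t 35.67 [0.4007 0.2001 0.3445] [1.8e+02 3.0e-02 3.9e-01] F [-0.59 -0.15  0.48] M [-0.03 -0.01  0.05] w 0.0503 g 0.0
```

View pics/c5.png

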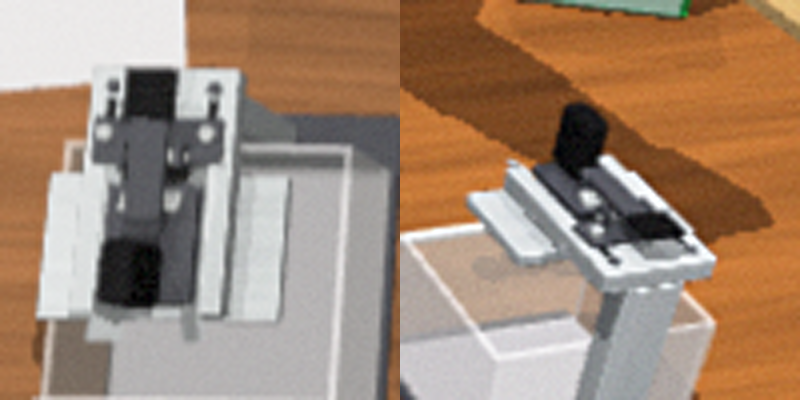

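The plate's edges (crop rows 178 and 320) have not moved since before the release. The platform stays latched and the arm is clear.

```bash
python3 -c "
from plant import robot
print(robot.job_done())"
```

```text
the job is handed in; nothing more can be done
None
```

The platform was drawn from the drip hanger and latched in the wash hanger; I stopped pushing at the click, let go, and handed the job in at about 36 s, with nothing else touched that I know of.

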